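Unstack desk supplies into their foam cutouts

TASK

Take the stack of desk supplies apart from the top down, one thing at a time, and lower each into the foam cutout in the grey tray that is cut to its own outline (eraser, staple carton, paper-clip carton, ink-pad tin), so that it lies flat, fully down on the cutout's floor, before you take the next. Do not drop anything, and leave the glue stick and the black marker beside the stack lying where they are.

Things in the scene. Friction and masses are not known exactly. Their poses are not given: they have to be found in the camera images.
- white_eraser_mid (a point): White eraser in a grey sleeve, 23 x 52 x 12 mm (x, y, z), on top of the stack. The point is its centre, 6 mm above its underside. Grasp it across x. About 20 g. The stack from the top: eraser, staple carton, paper-clip carton, ink-pad tin; each narrower than the one below and turned a little against it, all loose.
- staple_carton_mid (a point): Cream carton of heavy staples, 37 x 62 x 31 mm (x, y, z), second from the top. The point is its centre, 15 mm above its underside. Grasp it across x. The heaviest, about 160 g.
- clip_carton_mid (a point): Cream carton of paper clips, wider and flatter: 53 x 75 x 20 mm (x, y, z), third from the top. The point is its centre, 10 mm above its underside. Grasp it across x. About 50 g.
- ink_tin_mid (a point): Dark blue ink-pad tin, shut (its lid does not open), 65 x 98 x 16 mm (x, y, z), at the bottom of the stack, on the worktop. The point is its centre, 8 mm above its underside. Grasp it across x, 65 mm wide. About 90 g.
- foam_eraser_cutout (a point): Charcoal foam block with an orange-red floored cutout for the eraser (the smallest): 31 mm (along x) by 60 mm (along y) at the floor, 6 mm deep, 4 mm play on every side, 3 mm 45-degree bevel round the mouth, charcoal-floored finger notch 28 mm wide in each long side. The point is the centre of the cutout's floor, 15 mm above the worktop; foam top at 21 mm; z up. Fixed. Four such blocks (104 x 124 mm) fill the grey tray two by two, in any order.
- foam_staples_cutout (a point): Charcoal foam block with an orange-red floored cutout for the staple carton (second smallest): 45 mm (along x) by 70 mm (along y) at the floor, 11 mm deep, 4 mm play on every side, 3 mm 45-degree bevel round the mouth, charcoal-floored finger notch 28 mm wide in each long side. The point is the centre of the cutout's floor, 10 mm above the worktop; foam top at 21 mm; z up. Fixed.
- foam_clips_cutout (a point): Charcoal foam block with an orange-red floored cutout for the paper-clip carton (second largest): 61 mm (along x) by 83 mm (along y) at the floor, 10 mm deep, 4 mm play on every side, 3 mm 45-degree bevel round the mouth, charcoal-floored finger notch 28 mm wide in each long side. The point is the centre of the cutout's floor, 11 mm above the worktop; foam top at 21 mm; z up. Fixed.
- foam_ink_cutout (a point): Charcoal foam block with an orange-red floored cutout for the ink-pad tin (the largest): 74 mm (along x) by 106 mm (along y) at the floor, 8 mm deep, 4 mm play on every side, 3 mm 45-degree bevel round the mouth, charcoal-floored finger notch 28 mm wide in each long side. The point is the centre of the cutout's floor, 13 mm above the worktop; foam top at 21 mm; z up. Fixed.
- glue_mid (a point): Bystander: white glue stick with a dark cap, lying on the worktop beside the stack, 28 x 95 x 28 mm (x, y, z; length along y); the point is its centre. Leave it where it is. (A binder clip and a staple remover also lie near the stack.)
- marker_mid (a point): Bystander: black capped marker lying on the worktop beside the stack, 16 x 125 x 16 mm (x, y, z; length along y); the point is its centre. Leave it where it is.
Things that resemble listed ones, but are neither listed nor needed, are in the scene too. What is shaped like the part that bears clip_carton_mid but purple, turquoise or yellow is not meant.

How it is judged:
On the way, in this order (a step that is already met when the one before it is completed fails the run):
1. the eraser lies flat and fully down in its own cutout, released, with the things below it still in the stack (horizontal distance between white_eraser_mid and foam_eraser_cutout below 0.009 m and z of white_eraser_mid in the frame of foam_eraser_cutout below 0.009 m and angle between white_eraser_mid's own z axis and vertical below 0.08 rad and angle between the y axis of white_eraser_mid and the y axis of foam_eraser_cutout, either way round below 0.25 rad and contact force between the fingers and white_eraser below 0.05 N and linear speed of white_eraser below 0.03 m/s and distance of each of staple_carton_mid, clip_carton_mid, ink_tin_mid from where it was at the start of the episode below 0.05 m), for 0.2 s.
2. the staple carton lies flat and fully down in its own cutout, released, with the things below it still in the stack (horizontal distance between staple_carton_mid and foam_staples_cutout below 0.009 m and z of staple_carton_mid in the frame of foam_staples_cutout below 0.0183 m and angle between staple_carton_mid's own z axis and vertical below 0.08 rad and angle between the y axis of staple_carton_mid and the y axis of foam_staples_cutout, either way round below 0.25 rad and contact force between the fingers and staple_carton below 0.05 N and linear speed of staple_carton below 0.03 m/s and distance of each of clip_carton_mid, ink_tin_mid from where it was at the start of the episode below 0.05 m), for 0.2 s.
3. the paper-clip carton lies flat and fully down in its own cutout, released, with the things below it still in the stack (horizontal distance between clip_carton_mid and foam_clips_cutout below 0.009 m and z of clip_carton_mid in the frame of foam_clips_cutout below 0.0132 m and angle between clip_carton_mid's own z axis and vertical below 0.08 rad and angle between the y axis of clip_carton_mid and the y axis of foam_clips_cutout, either way round below 0.25 rad and contact force between the fingers and clip_carton below 0.05 N and linear speed of clip_carton below 0.03 m/s and distance of ink_tin_mid from where it was at the start of the episode below 0.05 m), for 0.2 s.
4. the ink-pad tin lies flat and fully down in its own cutout, released (horizontal distance between ink_tin_mid and foam_ink_cutout below 0.009 m and z of ink_tin_mid in the frame of foam_ink_cutout below 0.01105 m and angle between ink_tin_mid's own z axis and vertical below 0.08 rad and angle between the y axis of ink_tin_mid and the y axis of foam_ink_cutout, either way round below 0.25 rad and contact force between the fingers and ink_tin below 0.05 N and linear speed of ink_tin below 0.03 m/s), for 0.2 s.
At the end, for the whole second after the job is handed in: Each of the four things lies in its own cutout: its centre within 9 mm of the cutout's centre as seen from above, no more than 3 mm above its fully seated height, level within 0.08 rad and its long side along the cutout's within 0.25 rad (either way round); all released and at rest (all of step 4 and horizontal distance between white_eraser_mid and foam_eraser_cutout below 0.009 m and z of white_eraser_mid in the frame of foam_eraser_cutout below 0.009 m and angle between each of white_eraser_mid, staple_carton_mid, clip_carton_mid's own z axis and vertical below 0.08 rad and angle between the y axis of white_eraser_mid and the y axis of foam_eraser_cutout, either way round below 0.25 rad and horizontal distance between staple_carton_mid and foam_staples_cutout below 0.009 m and z of staple_carton_mid in the frame of foam_staples_cutout below 0.0183 m and angle between the y axis of staple_carton_mid and the y axis of foam_staples_cutout, either way round below 0.25 rad and horizontal distance between clip_carton_mid and foam_clips_cutout below 0.009 m and z of clip_carton_mid in the frame of foam_clips_cutout below 0.0132 m and angle between the y axis of clip_carton_mid and the y axis of foam_clips_cutout, either way round below 0.25 rad and contact force between the fingers and white_eraser below 0.05 N and linear speed of each of white_eraser, staple_carton, clip_carton below 0.03 m/s and contact force between the fingers and staple_carton below 0.05 N and contact force between the fingers and clip_carton below 0.05 N); the robot touches nothing.
It fails at once if a thing is dropped or knocked down (falls free by more than about 25 mm) ((contact force between the fingers and white_eraser below 0.05 N and linear speed of white_eraser above 0.7 m/s) or (contact force between the fingers and staple_carton below 0.05 N and linear speed of staple_carton above 0.7 m/s) or (contact force between the fingers and clip_carton below 0.05 N and linear speed of clip_carton above 0.7 m/s) or (contact force between the fingers and ink_tin below 0.05 N and linear speed of ink_tin above 0.7 m/s)).
It fails at once if the glue stick or the marker is displaced by more than 25 mm (distance of any of glue_mid, marker_mid from where it was at the start of the episode above 0.025 m).
It also fails if it takes over 112 s, if anything falls off the work surface, if the arm or the gripper's body presses on something with over 40 N, if the wrist force passes 120 N, or if a joint passes its speed limit or range.

ROBOT

A 7-joint arm with a two-finger parallel gripper is mounted at the origin on a cart in front of the work surface, level with it; the furniture and walls round the work are solid. World frame = base frame: x ahead of the robot, y to its left, z up, the work surface at z = 0. Lengths are in m, angles in rad, forces in N, time in s.
With the tool pointing down it reaches from about 0.4 to 0.875 m from the base axis. Payload 19.3 kg.
Tool frame: the origin (TCP) lies midway between the tips of the shut fingers; the grasp point (between the pads) lies 19 mm behind it; z points along the fingers, y is the direction in which the jaws open and shut (so a half turn about z gives the same grasp; the last joint's range is limited). The gripper opens to 85 mm and grips with 20 to 120 N. Pads are 22 mm wide; open, the fingers measure 114 mm over their backs; the gripper's body (76 mm by 85 mm) begins 54 mm behind the grasp point. The pads swing forward as they close: fully open they stand 13 mm farther back than shut.
Start: joints at [-1.175, 0.521, -0.036, 1.599, 0.021, 1.021, -0.113], TCP at [0.281, 0.558, 0.231] pointing down, gripper open.
Joint ranges: [-2.91, 2.91], [-0.3, 2.13], [-1.5, 1.42], [0.17, 2.43], [-1.26, 4.41], [0.16, 1.93], [-2.52, 2.52]. Speed limits (rad/s): [1.89, 1.89, 2.39, 2.39, 3.01, 3.01, 3.01].

INTERFACE

Orientations are given as [roll, pitch, yaw] about the fixed x, y, z axes, in that order (R = Rz(yaw) Ry(pitch) Rx(roll)).
In Python, from workcell import telemetry, cams, workorder gives the robot as it stands. The module is installed in compiled form; this text tells all that it offers.
- The arm moves only by the tool apply_moves, never from a script. Its argument "steps" is a list of rows, each a list of 4 numbers: the shift along the tool's x, y, z in cm, then the turn about the tool's z in rad. A call has exactly 10 rows; each row is the pose to reach, as a shift and turn from the pose commanded when the call began, along the tool's axes at that moment; what a row does not reach only later rows make up. A row lasts 1/12 s, in which the tool goes at most 41.7 mm and 7.16 degrees, less where a joint would pass 70% of its speed; a pose out of reach is approached as far as the arm can. A call with a gripper value outside its range is refused whole. "claw" is the closure, from 0 (fully open) to 1 (shut), set as the call begins (left out, the last holds). The fingers move at their own pace and stop on an object; "force" is the grip in N (left out, the last holds). Time passes only in rows, so rows that repeat a pose let the fingers close, or fill a call up. It gives the time, the measured TCP pose, the force and the opening at its end, in the units of the state.
- telemetry.observe(): the state, without advancing time (a new reading comes with each control period).
- cams.grab_frame(name): name is "side" or "top" or "wrist"; returns a dict with "color" (480x640x3 uint8, red, green, blue), "mtx" (3x3 intrinsics, pixels), "eye" and "orientation" of the camera in the world; the wrist camera has in their place "T_tool_cam" (4x4, takes a point from camera to tool coordinates, whose origin is the TCP and whose axes are the flange's). Camera axes: x right, y down, z forward; pixel columns grow to the right and rows downward; lengths in m; the calibration is good to about 2 mm. A picture is of the moment at which its call begins: read the wrist's pose just before it. There is no depth.
- workorder.job_done(): hands the job in, once; it reports no verdict.
Trained networks look in the newest picture that a camera, given by its name, has taken for a name from the list of things; names that differ only in an ending like _2 or _b are one class to them, and where a whole thing is asked for, a point or a joint stands for the part that bears it (a point fixed in the world has none). Each returns a list of dicts, best first, with "score" (0 to 1); they miss things now and then, are a little off and sometimes report something else, mostly with a low value. They report only what shows in the picture. A call takes as long as a camera call. They do not tell look-alikes from the thing itself.
- cams.find_in(camera, name): "box" ([left, top, width, height] in pixels, round what is visible of it).
- cams.pinpoint(camera, name): "uv" ([column, row] in pixels: a listed point, or the origin of a listed thing).
The state is a dict: "clock": time; "qpos": joint angles; "qd": joint speeds; "joint_efforts": joint torques, N m; "position": TCP position; "tool_rot": TCP orientation; "force": force on the tool from outside, world axes, zero at the start; "moment": the same for the moment, N m; "grip_width": finger opening in m.
Only numpy, scipy, OpenCV 4.12 (cv2) and the standard library are available. Lean on these libraries where they do the work, as an engineer would, in place of code of your own. Each camera call takes 0.05 s, during which the arm holds its last target. There are 200 camera calls.

## Working session

There is one attempt and no reset: what is moved stays moved. The work goes in short steps, Python scripts to look and compute and a tool call to move; the robot and the scene stay as the last step left them, time stands still between calls to the robot, and variables do not carry over. Pictures are saved under pics/ and viewed, about 12 in all and at most 16, crops included, and the job is handed in when it is done.

Besides the shell and the picture viewer there is one more tool, called after "Call:" in YAML: its name, and indented under it one key for each argument. apply_moves: Moves the arm, as the interface text tells. Its arguments: {"type":"object","properties":{"steps":{"type":"array"},"claw":{"type":"number"},"force":{"type":"number"}},"required":["steps"]}

```bash
mkdir -p pics; python3 - <<'E'
from workcell import telemetry, cams
import cv2
print(telemetry.observe())
names="white_eraser_mid staple_carton_mid clip_carton_mid ink_tin_mid foam_eraser_cutout foam_staples_cutout foam_clips_cutout foam_ink_cutout glue_mid marker_mid".split()
for c in ("top","side"):
    f=cams.grab_frame(c); cv2.imwrite(f"pics/{c}0.png",f["color"][:,:,::-1])
    print(c,f["mtx"],f["eye"],f["orientation"])
    for n in names:
        print(n,[(round(d["score"],2),[round(float(v)) for v in d["uv"]]) for d in cams.pinpoint(c,n)])
E
```

```text
{'clock': 0.0, 'qpos': array([-1.17520379,  0.52200757, -0.03630512,  1.59996354,  0.02116958,
        1.02109538, -0.11280936]), 'qd': array([ 0.00093109, -0.00163644,  0.00148488,  0.00094901, -0.00059713,
       -0.00067976,  0.00047506]), 'joint_efforts': array([-3.84343411e-04, -9.27117777e+01,  1.97967589e+00, -3.69940567e+01,
        1.78228423e-02,  8.04013020e-03, -3.90676931e-06]), 'position': array([0.2806008 , 0.55811706, 0.23074591]), 'tool_rot': array([-3.14050435e+00,  6.18547314e-05,  2.67574479e+00]), 'force': array([0.27613236, 0.7802333 , 0.44387236]), 'moment': array([-0.02504743, -0.05269514, -0.01200858]), 'grip_width': 0.08571583829473547}
top [[458.04412694   0.         316.44451449]
 [  0.         458.04412694 243.72309172]
 [  0.           0.           1.        ]] [ 0.33231853 -0.19399765  1.18079963] [-2.95281388  0.0289132  -1.56731281]
white_eraser_mid [(0.63, [333, 228])]
staple_carton_mid [(0.61, [334, 231])]
clip_carton_mid [(0.95, [225, 174]), (0.65, [365, 306]), (0.65, [302, 314]), (0.59, [498, 284]), (0.47, [337, 234])]
ink_tin_mid [(0.7, [334, 230
[... 276 characters left out ...]
312.24670929]
 [  0.         598.63414244 228.64653293]
 [  0.           0.           1.        ]] [ 0.03866183 -1.55390009  0.80017467] [-2.03623477  0.02661996 -0.36320707]
white_eraser_mid [(0.41, [332, 226])]
staple_carton_mid [(0.56, [336, 233]), (0.53, [250, 193])]
clip_carton_mid [(0.78, [353, 347]), (0.76, [334, 241]), (0.73, [246, 252]), (0.68, [273, 275]), (0.57, [342, 198])]
ink_tin_mid [(0.7, [334, 249]), (0.46, [376, 243])]
foam_eraser_cutout [(0.67, [253, 208])]
foam_staples_cutout [(0.93, [251, 193]), (0.23, [378, 246])]
foam_clips_cutout [(0.9, [286, 205])]
foam_ink_cutout [(0.59, [281, 189])]
glue_mid []
marker_mid [(0.74, [334, 234]), (0.57, [289, 252]), (0.19, [251, 195])]
```

```bash
python3 - <<'E'
import cv2,numpy as np
from scipy.spatial.transform import Rotation as R
im=cv2.imread("pics/top0.png"); cv2.imwrite("pics/top0c.png",cv2.resize(im[130:340,110:390],None,fx=2.85,fy=2.85,interpolation=cv2.INTER_CUBIC))
K=np.array([[458.044,0,316.4445],[0,458.044,243.723],[0,0,1]]);eye=np.array([0.33231853,-0.19399765,1.18079963])
o=[-2.95281388,0.0289132,-1.56731281]
def w(u,v,z):
    d=R.from_euler('xyz',o).apply(np.linalg.inv(K)@[u,v,1]); return (eye+d*(z-eye[2])/d[2]).round(3)
for n,u,v,z in [("er",333,228,.073),("sta",334,231,.051),("clip",337,234,.026),("ink",334,230,.008),("fe",203,279,.015),("fs",159,270,.01),("fc",217,241,.011),("fi",169,232,.013),("glue",348,188,.014),("mark",321,273,.008),("cl1",225,174,.01)]: print(n,w(u,v,z))
E
```

```text
er [ 0.584 -0.202  0.073]
sta [ 0.581 -0.205  0.051]
clip [ 0.578 -0.213  0.026]
ink [ 0.593 -0.205  0.008]
fe [0.463 0.132 0.015]
fs [0.487 0.25  0.01 ]
fc [0.564 0.101 0.011]
fi [0.588 0.229 0.013]
glue [ 0.705 -0.243  0.014]
mark [ 0.48  -0.171  0.008]
cl1 [0.748 0.088 0.01 ]
```

View pics/top0.png

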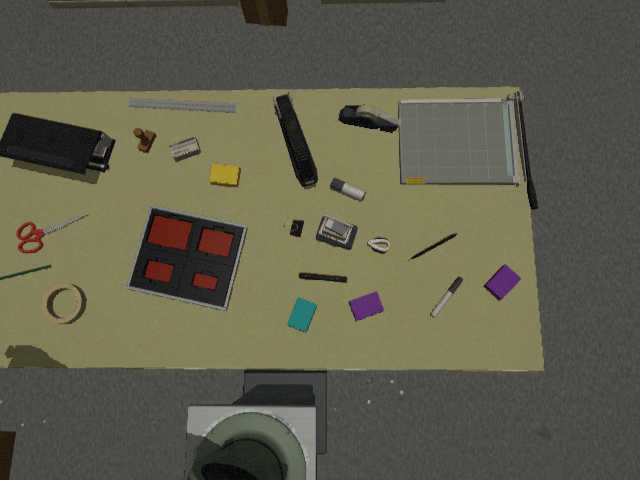

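View pics/top0c.png

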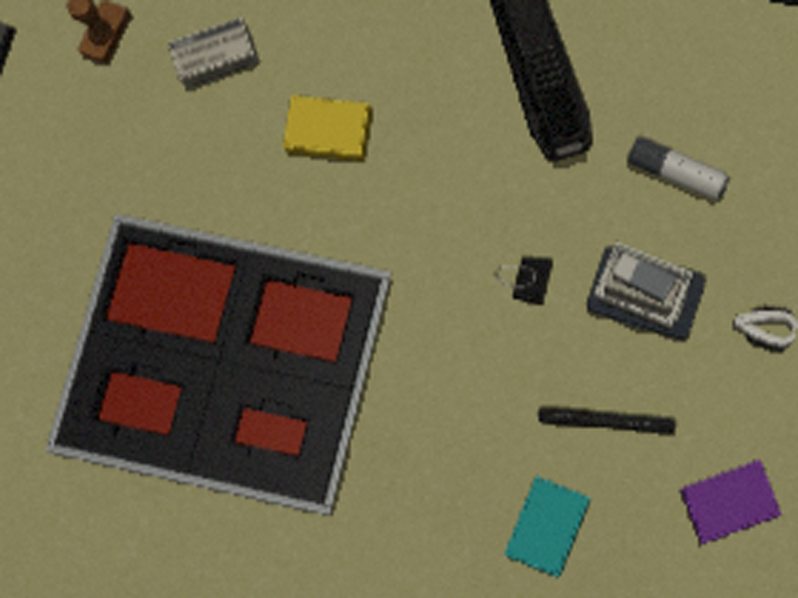

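Top view: tray at about (188,257), with the ink cutout upper left, clips upper right, staples lower left and eraser lower right. The stack is at (335,231), the marker at (322,277) and the glue stick at (348,188). The clip-carton look-alikes are purple (366,306) and (502,282), turquoise (302,314) and yellow (225,175), so they are not meant. The cream one in the stack, (337,234), is the right one. I'll go over the tray first and look from close by.

```bash
cat > h.py <<'E'
import numpy as np, cv2
from scipy.spatial.transform import Rotation as R
from workcell import telemetry, cams
def plan(p,yaw):
    s=telemetry.observe(); Rt=R.from_euler('xyz',s["tool_rot"])
    d=Rt.inv().apply(np.array(p)-s["position"])*100
    y=s["tool_rot"][2]; t=(y-yaw+np.pi)%(2*np.pi)-np.pi
    print("t",round(s["clock"],2),"pos",s["position"].round(4),"rot",s["tool_rot"].round(3),"q7",s["qpos"][6].round(2),"shift cm",d.round(2),"turn",round(t,3))
def wrist(name=None):
    s=telemetry.observe(); f=cams.grab_frame("wrist"); T=np.eye(4)
    T[:3,:3]=R.from_euler('xyz',s["tool_rot"]).as_matrix(); T[:3,3]=s["position"]
    f["T"]=T@f["T_tool_cam"]
    if name: cv2.imwrite(f"pics/{name}.png",f["color"][:,:,::-1])
    return f
def w(f,uv,z):
    d=f["T"][:3,:3]@np.linalg.inv(f["mtx"])@[*uv,1]; e=f["T"][:3,3]
    return e+d*(z-e[2])/d[2]
def find(f,cam,name,z):
    for d in cams.pinpoint(cam,name): print(name,round(d["score"],2),np.round(d["uv"]),w(f,d["uv"],z).round(4))
E
python3 - <<'E'
from h import *
f=cams.grab_frame("wrist"); print(f["mtx"],f["T_tool_cam"])
plan((.50,.18,.30),1.31)
E
```

```text
[[335.41906655   0.         321.24630451]
 [  0.         335.41906655 245.48348389]
 [  0.           0.           1.        ]] [[-9.76282843e-04 -9.47533911e-01 -3.19653773e-01  8.25275072e-02]
 [ 9.99999394e-01 -7.62601554e-04 -7.93644376e-04 -2.41357566e-04]
 [ 5.08236496e-04 -3.19654354e-01  9.47534082e-01 -1.41398101e-01]
 [ 0.00000000e+00  0.00000000e+00  0.00000000e+00  1.00000000e+00]]
t 1.15 pos [0.2807 0.5584 0.2313] rot [3.142 0.    2.676] q7 -0.11 shift cm [-36.59 -23.96  -6.87] turn 1.366
```

Call:
apply_moves:
  steps:
    - [-2,-1,-1,0.05]
    - [-6,-2.7,-2,0.17]
    - [-10,-4.5,-3,0.29]
    - [-14,-6.3,-4,0.41]
    - [-18,-8.1,-5,0.53]
    - [-22,-9.9,-6,0.65]
    - [-26,-11.7,-6.9,0.77]
    - [-30,-13.5,-6.9,0.89]
    - [-34,-15.3,-6.9,1.01]
    - [-37.4,-16.8,-6.9,1.13]
  claw: 0

```text
clock: 1.98
position: [0.5284, 0.2532, 0.3008]
tool_rot: [3.141, -0.001, 1.54]
force: [0.7, 0.8, 0.6]
grip_width: 0.0854
```

Call:
apply_moves:
  steps:
    - [0,0,0,0.1]
    - [0,0,0,0.2]
    - [0,0,0,0.24]
    - [0,0,0,0.24]
    - [0,0,0,0.24]
    - [0,0,0,0.24]
    - [0,0,0,0.24]
    - [0,0,0,0.24]
    - [0,0,0,0.24]
    - [0,0,0,0.24]

```text
clock: 2.82
position: [0.5275, 0.2549, 0.3002]
tool_rot: [3.142, -0.0, 1.306]
force: [0.9, 0.5, -0.4]
grip_width: 0.0854
```

```bash
python3 - <<'E'
from h import *
plan((.54,.24,.30),1.31)
f=wrist("tray")
for n,z in [("foam_eraser_cutout",.015),("foam_staples_cutout",.01),("foam_clips_cutout",.011),("foam_ink_cutout",.013)]: find(f,"wrist",n,z)
hsv=cv2.cvtColor(f["color"],cv2.COLOR_RGB2HSV)
m=(((hsv[...,0]<10)|(hsv[...,0]>172))&(hsv[...,1]>130)&(hsv[...,2]>60)).astype(np.uint8)
m=cv2.morphologyEx(m,cv2.MORPH_OPEN,np.ones((3,3)))
for c in cv2.findContours(m,0,2)[0]:
    if cv2.contourArea(c)<400: continue
    for z in (.012,):
        P=np.array([w(f,q[0],z)[:2] for q in c],np.float32)
        (cx,cy),wh,a=cv2.minAreaRect(P*1000); print("red",c.mean(0).round(),round(cx,1),round(cy,1),np.round(wh,1),round(a,1))
E
```

```text
t 2.82 pos [0.5275 0.2549 0.3002] rot [ 3.142 -0.     1.306] q7 -0.67 shift cm [-1.11  1.6   0.02] turn -0.004
foam_staples_cutout 0.91 [292. 215.] [0.4839 0.2451 0.01  ]
foam_staples_cutout 0.57 [370. 212.] [0.5849 0.222  0.01  ]
foam_clips_cutout 0.95 [371. 291.] [0.5608 0.1092 0.011 ]
foam_clips_cutout 0.61 [370. 206.] [0.5864 0.2293 0.011 ]
foam_ink_cutout 0.76 [369. 207.] [0.5842 0.2291 0.013 ]
red [[297. 297.]] 455.7 125.2 [59.5 32.4] 76.9
red [[373. 294.]] 558.5 103.9 [80.5 61.5] 77.8
red [[290. 207.]] 483.5 248.3 [68.2 44. ] 77.5
red [[374. 196.]] 585.7 226.3 [106.6  74.9] 77.7
```

View pics/tray.png

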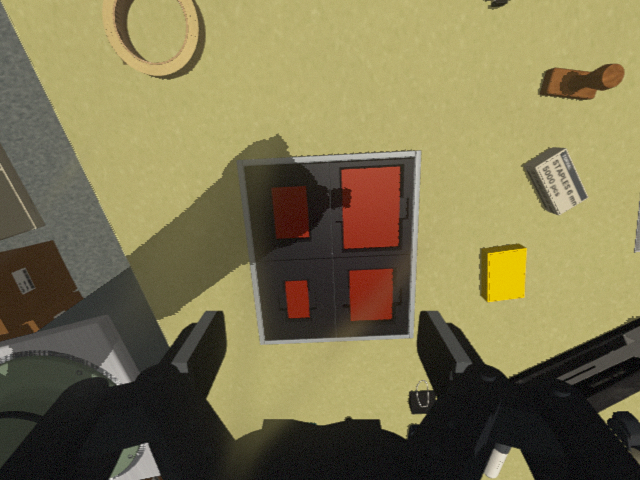

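The four cutouts' sizes and their 104 x 124 mm grid agree with the text. The tray's long axis is at 77.7°. Next I look at the stack.

Call:
apply_moves:
  steps:
    - [-3,1.4,0,0]
    - [-7,3.2,0.3,0]
    - [-11,5,0.8,0]
    - [-15,6.8,1.3,0]
    - [-19,8.6,1.8,0]
    - [-23,10.4,2.3,0]
    - [-27,12.2,2.8,0]
    - [-31,14,3.3,0]
    - [-35,16,4,0]
    - [-37.8,17.2,5,0]

```text
clock: 3.9
position: [0.5932, -0.1467, 0.2533]
tool_rot: [3.14, -0.0, 1.306]
force: [0.7, 0.6, -0.1]
grip_width: 0.0855
```

Call:
apply_moves:
  steps:
    - [0,0,0,0]
    - [0,0,0,0]
    - [0,0,0,0]
    - [0,0,0,0]
    - [0,0,0,0]
    - [0,0,0,0]
    - [0,0,0,0]
    - [0,0,0,0]
    - [0,0,0,0]
    - [0,0,0,0]

```text
clock: 4.73
position: [0.5927, -0.1443, 0.2529]
tool_rot: [-3.142, 0.0, 1.306]
force: [-0.1, -0.1, 0.5]
grip_width: 0.0854
```

```bash
python3 - <<'E'
from h import *
plan((.585,-.205,.20),1.31)
f=wrist("stack")
for n,z in [("white_eraser_mid",.073),("staple_carton_mid",.051),("clip_carton_mid",.026),("ink_tin_mid",.008),("marker_mid",.008),("glue_mid",.014)]: find(f,"wrist",n,z)
c=w(f,(0,0),0)
p=np.linalg.inv(f["T"])@[.583,-.205,.05,1]; u=f["mtx"]@p[:3]/p[2]; print(u)
x,y=int(u[0]),int(u[1]); x0,y0=max(0,x-100),max(0,y-75)
cv2.imwrite("pics/stackc.png",cv2.resize(f["color"][y0:y0+150,x0:x0+200,::-1],None,fx=4,fy=4,interpolation=cv2.INTER_CUBIC)); print(x0,y0)
np.save("f.npy",f,allow_pickle=True)
E
```

```text
t 4.73 pos [ 0.5927 -0.1443  0.2529] rot [-3.142  0.     1.306] q7 0.09 shift cm [-6.06  0.84  5.29] turn -0.004
white_eraser_mid 0.82 [332. 278.] [ 0.587  -0.2069  0.073 ]
staple_carton_mid 0.76 [333. 268.] [ 0.5886 -0.2056  0.051 ]
staple_carton_mid 0.46 [430. 260.] [ 0.6941 -0.2246  0.051 ]
clip_carton_mid 0.79 [141. 237.] [ 0.3835 -0.1211  0.026 ]
marker_mid 0.56 [231. 257.] [ 0.4686 -0.1762  0.008 ]
glue_mid 0.87 [432. 261.] [ 0.7048 -0.244   0.014 ]
glue_mid 0.45 [231. 257.] [ 0.4706 -0.1743  0.014 ]
[327.56349894 268.35445135   1.        ]
227 193
```

View pics/stackc.png

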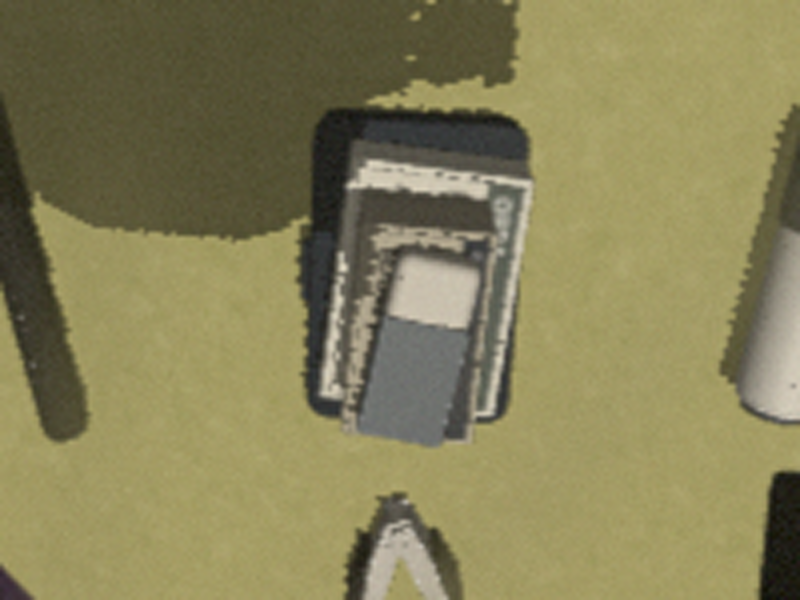

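Crop at 4x, offset (227,193): the eraser's top corners are about (400,250), (482,262), (442,445) and (358,432). The staple carton, clip carton and ink tin show below it as expected, the cream clip carton within about (320-532, 165-418).

```bash
cat >> h.py <<'E'
def rect(f,pts,z,off=(0,0),sc=1):
    P=np.array([w(f,(np.array(p)+.5)/sc-.5+np.array(off),z)[:2] for p in pts])
    e=P[1]-P[2]+P[0]-P[3]; a=np.arctan2(e[1],e[0])%np.pi
    print("ctr",(P.mean(0)).round(4),"long yaw",round(a,3),"sides",[round(1000*np.linalg.norm(P[i]-P[i-1]),1) for i in range(4)])
E
python3 - <<'E'
from h import *
f=np.load("f.npy",allow_pickle=True).item()
o=(227,193)
rect(f,[(400,250),(482,262),(442,445),(358,432)],.079,o,4)
rect(f,[(375,228),(495,235),(472,440),(343,432)],.067,o,4)
rect(f,[(355,163),(532,182),(497,418),(320,398)],.036,o,4)
rect(f,[(316,110),(527,120),(507,418),(308,412)],.016,o,4)
plan((.587,-.207,.13),1.31)
E
```

```text
ctr [ 0.5864 -0.2068] long yaw 1.112 sides [np.float64(52.1), np.float64(20.9), np.float64(52.4), np.float64(22.5)]
ctr [ 0.5865 -0.2086] long yaw 1.192 sides [np.float64(59.6), np.float64(31.1), np.float64(59.7), np.float64(35.3)]
ctr [ 0.5886 -0.2096] long yaw 1.179 sides [np.float64(73.3), np.float64(49.8), np.float64(74.0), np.float64(53.0)]
ctr [ 0.5857 -0.2095] long yaw 1.27 sides [np.float64(97.6), np.float64(61.4), np.float64(96.6), np.float64(62.5)]
t 5.08 pos [ 0.5927 -0.1445  0.2528] rot [-3.142 -0.     1.306] q7 0.09 shift cm [-6.18  1.09 12.28] turn -0.004
```

Call:
apply_moves:
  steps:
    - [-1.5,0.3,1,0.05]
    - [-3,0.6,3,0.1]
    - [-4.5,0.9,5,0.15]
    - [-6.2,1.05,7,0.194]
    - [-6.2,1.05,10,0.194]
    - [-6.2,1.05,13,0.194]
    - [-6.2,1.05,16,0.194]
    - [-6.2,1.05,18.1,0.194]
    - [-6.2,1.05,18.1,0.194]
    - [-6.2,1.05,18.1,0.194]
  claw: 0.2
  force: 30

```text
clock: 5.92
position: [0.586, -0.2076, 0.0714]
tool_rot: [-3.14, 0.001, 1.11]
force: [0.0, -0.1, 1.4]
grip_width: 0.0682
```

```bash
python3 - <<'E'
from h import *
plan((.5865,-.2069,.071),1.112)
f=cams.grab_frame("side"); cv2.imwrite("pics/s1.png",cv2.resize(f["color"][180:270,270:390,::-1],None,fx=5,fy=5))
E
```

```text
t 5.92 pos [ 0.586  -0.2076  0.0714] rot [-3.14e+00  1.00e-03  1.11e+00] q7 0.12 shift cm [0.09 0.01 0.04] turn -0.002
```

View pics/s1.png

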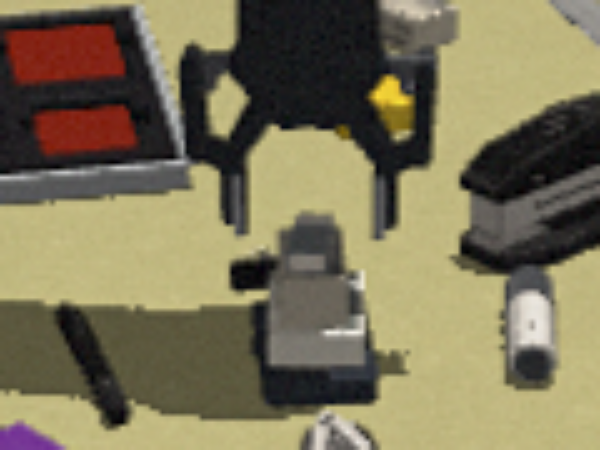

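The fingers straddle the eraser, which is at about (310,250) in the crop. I close and lift.

Call:
apply_moves:
  steps:
    - [0,0,0,0]
    - [0,0,0,0]
    - [0,0,0,0]
    - [0,0,0,0]
    - [0,0,0,0]
    - [0,0,0,0]
    - [0,0,0,0]
    - [0,0,0,0]
    - [0,0,0,0]
    - [0,0,0,0]
  claw: 1
  force: 20

```text
clock: 6.8
position: [0.5871, -0.2071, 0.0728]
tool_rot: [3.14, -0.001, 1.112]
force: [-2.3, 1.8, 8.0]
grip_width: 0.0215
```

Call:
apply_moves:
  steps:
    - [0,0,-0.5,0]
    - [0,0,-1,0]
    - [0,0,-2,0]
    - [0,0,-3,0]
    - [0,0,-4,0]
    - [0,0,-5,0]
    - [0,0,-6,0]
    - [0,0,-6,0]
    - [0,0,-6,0]
    - [0,0,-6,0]

```text
clock: 7.63
position: [0.5865, -0.2068, 0.1316]
tool_rot: [-3.141, 0.0, 1.112]
force: [0.6, -0.6, -1.4]
grip_width: 0.0214
```

```bash
python3 - <<'E'
from h import *
plan((.457,.126,.131),1.355)
f=wrist("er_held"); find(f,"wrist","white_eraser_mid",.131)
E
```

```text
t 7.63 pos [ 0.5865 -0.2068  0.1316] rot [-3.141  0.     1.112] q7 0.09 shift cm [ 24.11 -26.35   0.07] turn -0.243
white_eraser_mid 0.98 [320. 317.] [ 0.585  -0.2083  0.131 ]
```

View pics/er_held.png

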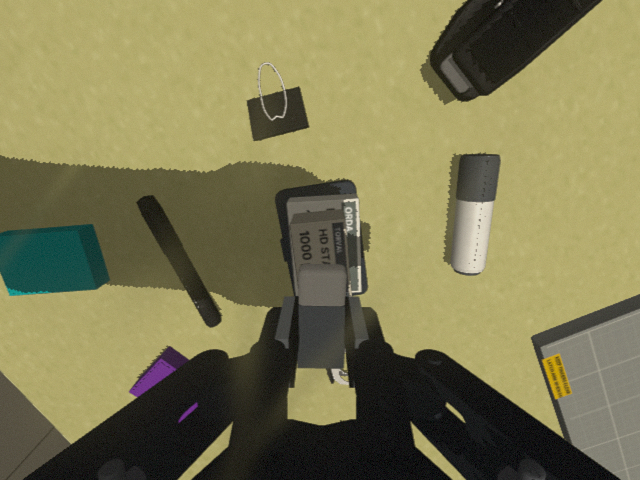

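Call:
apply_moves:
  steps:
    - [1,-1.1,0,0]
    - [3,-3.3,0,-0.02]
    - [6,-6.6,0,-0.06]
    - [9,-9.9,0,-0.1]
    - [12,-13.2,0,-0.14]
    - [15,-16.4,0,-0.17]
    - [18,-19.7,0,-0.2]
    - [21,-23,0,-0.243]
    - [23.3,-25.4,0,-0.243]
    - [24.1,-26.3,0,-0.243]

```text
clock: 8.57
position: [0.4555, 0.1298, 0.1314]
tool_rot: [-3.14, -0.001, 1.359]
force: [1.1, 1.3, -0.3]
grip_width: 0.0212
```

Call:
apply_moves:
  steps:
    - [0,0,0,0]
    - [0,0,0,0]
    - [0,0,1,0]
    - [0,0,2,0]
    - [0,0,3,0]
    - [0,0,4,0]
    - [0,0,5,0]
    - [0,0,5,0]
    - [0,0,5,0]
    - [0,0,5,0]

```text
clock: 9.4
position: [0.4578, 0.1253, 0.0819]
tool_rot: [-3.142, 0.0, 1.354]
force: [-0.2, 0.5, -0.4]
grip_width: 0.0211
```

```bash
python3 - <<'E'
from h import *
plan((.457,.126,.021),1.355)
f=wrist("er_hover"); find(f,"wrist","foam_eraser_cutout",.015); find(f,"wrist","white_eraser_mid",.082)
cv2.imwrite("pics/er_hover2.png",cv2.resize(f["color"][200:400,200:440,::-1],None,fx=3,fy=3))
E
```

```text
t 9.4 pos [0.4578 0.1253 0.0819] rot [-3.142  0.     1.354] q7 -0.27 shift cm [ 0.05 -0.09  6.09] turn -0.001
foam_eraser_cutout 0.74 [321. 261.] [0.4574 0.1262 0.015 ]
white_eraser_mid 0.65 [319. 312.] [0.4567 0.1263 0.082 ]
```

View pics/er_hover2.png

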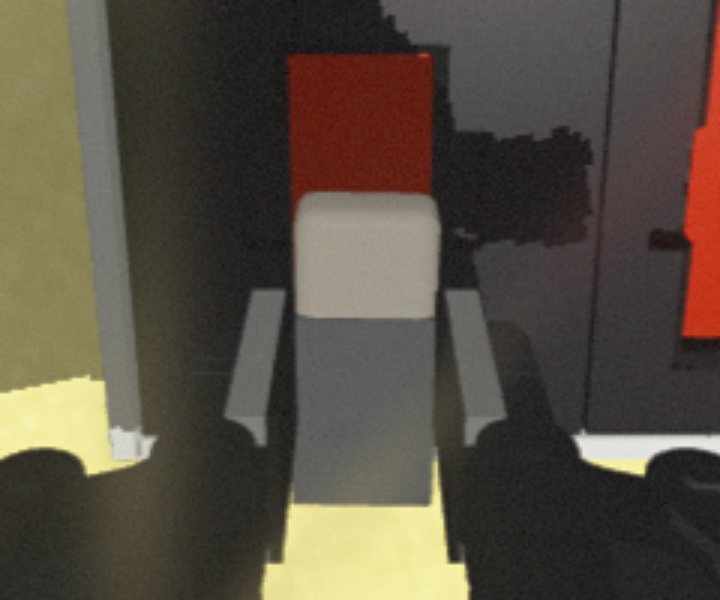

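The eraser hangs over its red cutout, lined up within about 1 mm. I lower it.

Call:
apply_moves:
  steps:
    - [0,0,1,0]
    - [0,0,2,0]
    - [0,0,3,0]
    - [0,0,4,0]
    - [0,0,4.6,0]
    - [0,0,5.2,0]
    - [0,0,5.6,0]
    - [0,0,5.9,0]
    - [0,0,6.0,0]
    - [0,0,6.0,0]

```text
clock: 10.38
position: [0.4576, 0.1255, 0.0218]
tool_rot: [-3.142, 0.0, 1.355]
force: [0.2, -0.2, -0.9]
grip_width: 0.0211
```

Call:
apply_moves:
  steps:
    - [0,0,0.05,0]
    - [0,0,0.05,0]
    - [0,0,0.1,0]
    - [0,0,0.1,0]
    - [0,0,0.1,0]
    - [0,0,0.1,0]
    - [0,0,0.1,0]
    - [0,0,0.1,0]
    - [0,0,0.1,0]
    - [0,0,0.1,0]

```text
clock: 11.22
position: [0.4576, 0.1256, 0.0209]
tool_rot: [3.142, 0.0, 1.355]
force: [-0.1, -0.0, 0.4]
grip_width: 0.0211
```

Call:
apply_moves:
  steps:
    - [0,0,0.05,0]
    - [0,0,0.05,0]
    - [0,0,0.1,0]
    - [0,0,0.1,0]
    - [0,0,0.15,0]
    - [0,0,0.15,0]
    - [0,0,0.2,0]
    - [0,0,0.2,0]
    - [0,0,0.2,0]
    - [0,0,0.2,0]

```text
clock: 12.05
position: [0.4579, 0.1257, 0.0195]
tool_rot: [3.141, -0.001, 1.354]
force: [-4.7, -0.6, 20.3]
grip_width: 0.0209
```

Contact at the expected seated height. I release and lift off.

Call:
apply_moves:
  steps:
    - [0,0,-0.1,0]
    - [0,0,-0.1,0]
    - [0,0,-0.1,0]
    - [0,0,-0.1,0]
    - [0,0,-0.1,0]
    - [0,0,-1,0]
    - [0,0,-3,0]
    - [0,0,-5,0]
    - [0,0,-8,0]
    - [0,0,-11,0]
  claw: 0.6

```text
clock: 12.88
position: [0.4571, 0.1251, 0.1303]
tool_rot: [-3.141, 0.001, 1.354]
force: [0.2, 0.9, 0.0]
grip_width: 0.0343
```

```bash
python3 - <<'E'
from h import *
plan((.593,-.145,.21),1.19)
f=wrist("er_set")
p=np.linalg.inv(f["T"])@[.457,.126,.02,1]; u=f["mtx"]@p[:3]/p[2]; print(u)
x0,y0=int(u[0])-100,int(u[1])-75
cv2.imwrite("pics/er_set2.png",cv2.resize(f["color"][y0:y0+150,x0:x0+200,::-1],None,fx=4,fy=4)); print(x0,y0)
find(f,"wrist","white_eraser_mid",.021)
E
```

```text
t 12.88 pos [0.4571 0.1251 0.1303] rot [-3.141e+00  1.000e-03  1.354e+00] q7 -0.31 shift cm [-23.47  19.07  -7.97] turn 0.164
[321.49834509 240.86891838   1.        ]
221 165
white_eraser_mid 0.64 [322. 243.] [0.4574 0.1243 0.021 ]
```

View pics/er_set2.png

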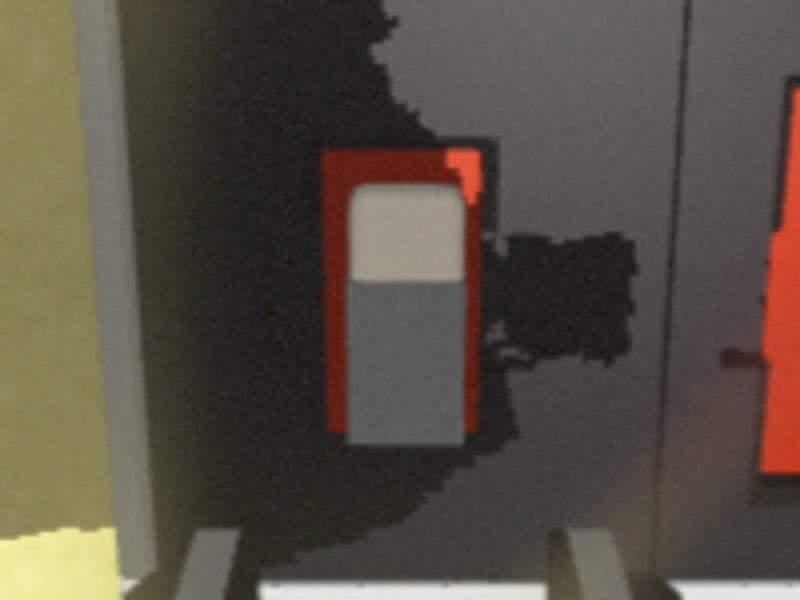

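The eraser sits level and centred in its cutout. In the crop its top spans about (347-463, 184-445), with even red margins once parallax is allowed for. Next is the staple carton.

Call:
apply_moves:
  steps:
    - [-1.5,1.2,-2,0.01]
    - [-4,3.2,-4,0.03]
    - [-7,5.7,-6,0.05]
    - [-10,8.2,-8,0.08]
    - [-13,10.6,-8,0.1]
    - [-16,13,-8,0.12]
    - [-19,15.5,-8,0.14]
    - [-22,17.9,-8,0.164]
    - [-23.5,19.1,-8,0.164]
    - [-23.5,19.1,-8,0.164]
  claw: 0.2

```text
clock: 13.82
position: [0.5942, -0.1498, 0.2089]
tool_rot: [3.141, 0.002, 1.186]
force: [0.1, -1.1, -0.3]
grip_width: 0.0683
```

Call:
apply_moves:
  steps:
    - [0,0,0,0]
    - [0,0,0,0]
    - [0,0,0,0]
    - [0,0,0,0]
    - [0,0,0,0]
    - [0,0,0,0]
    - [0,0,0,0]
    - [0,0,0,0]
    - [0,0,0,0]
    - [0,0,0,0]

```text
clock: 14.65
position: [0.5938, -0.1449, 0.2088]
tool_rot: [-3.142, 0.0, 1.191]
force: [0.5, 1.0, 0.2]
grip_width: 0.0682
```

```bash
cat >> h.py <<'E'
def crop(f,p,name,hw=(100,75),sc=4):
    q=np.linalg.inv(f["T"])@[*p,1]; u=f["mtx"]@q[:3]/q[2]; x0,y0=int(u[0])-hw[0],int(u[1])-hw[1]
    cv2.imwrite(f"pics/{name}.png",cv2.resize(f["color"][y0:y0+2*hw[1],x0:x0+2*hw[0],::-1],None,fx=sc,fy=sc,interpolation=cv2.INTER_CUBIC)); print("off",x0,y0)
    np.save("f.npy",f,allow_pickle=True)
E
python3 - <<'E'
from h import *
plan((.5865,-.2086,.12),1.19)
f=wrist("st"); find(f,"wrist","staple_carton_mid",.051); crop(f,(.5865,-.2086,.04),"st2")
E
```

```text
t 14.65 pos [ 0.5938 -0.1449  0.2088] rot [-3.142  0.     1.191] q7 0.04 shift cm [-6.18  1.68  8.89] turn 0.001
staple_carton_mid 0.58 [341. 286.] [ 0.5891 -0.2087  0.051 ]
off 238 206
```

View pics/st2.png

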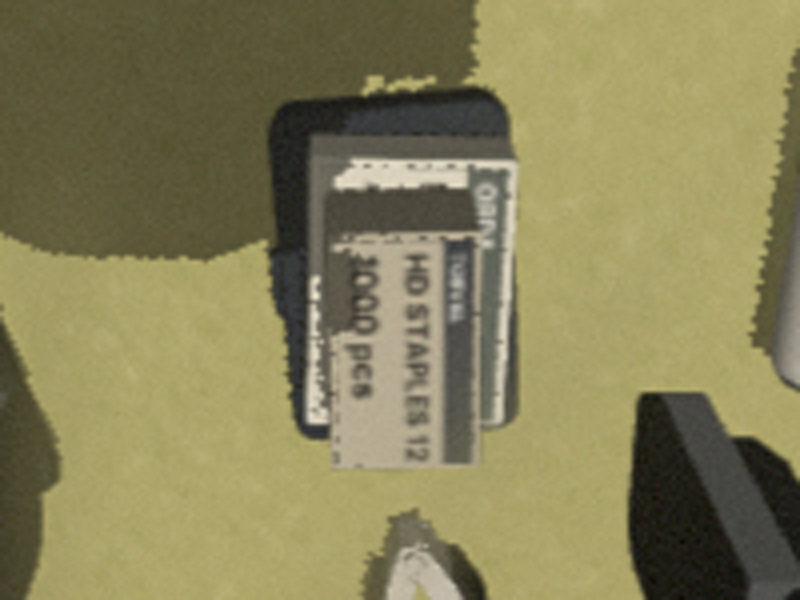

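```bash
python3 - <<'E'
from h import *
f=np.load("f.npy",allow_pickle=True).item(); o=(238,206)
rect(f,[(330,235),(480,237),(480,466),(331,468)],.067,o,4)
rect(f,[(312,158),(517,160),(505,426),(306,423)],.036,o,4)
rect(f,[(270,100),(508,92),(518,428),(298,438)],.016,o,4)
E
```

```text
ctr [ 0.5858 -0.2086] long yaw 1.209 sides [np.float64(60.6), np.float64(34.1), np.float64(59.6), np.float64(36.0)]
ctr [ 0.5886 -0.2088] long yaw 1.177 sides [np.float64(74.1), np.float64(50.7), np.float64(74.5), np.float64(52.8)]
ctr [ 0.5861 -0.2098] long yaw 1.257 sides [np.float64(99.7), np.float64(61.6), np.float64(98.6), np.float64(62.2)]
```

Call:
apply_moves:
  steps:
    - [-1.5,0.4,0.5,0]
    - [-3.5,0.9,2,0]
    - [-5,1.3,4,0]
    - [-6.2,1.63,6,0]
    - [-6.2,1.63,8,0]
    - [-6.2,1.63,11,0]
    - [-6.2,1.63,14,0]
    - [-6.2,1.63,16.3,0]
    - [-6.2,1.63,16.3,0]
    - [-6.2,1.63,16.3,0]

```text
clock: 15.58
position: [0.5855, -0.2087, 0.0455]
tool_rot: [-3.14, 0.0, 1.19]
force: [0.9, -0.6, 2.0]
grip_width: 0.0684
```

Call:
apply_moves:
  steps:
    - [0,0,0,0]
    - [0,0,0,0]
    - [0,0,0,0]
    - [0,0,0,0]
    - [0,0,0,0]
    - [0,0,0,0]
    - [0,0,0,0]
    - [0,0,0,0]
    - [0,0,0,0]
    - [0,0,0,0]
  claw: 1
  force: 40

```text
clock: 16.42
position: [0.5869, -0.2088, 0.0477]
tool_rot: [3.139, -0.001, 1.191]
force: [-2.1, 0.2, 10.1]
grip_width: 0.0355
```

Call:
apply_moves:
  steps:
    - [0,0,-0.2,0]
    - [0,0,-0.6,0]
    - [0,0,-1.2,0]
    - [0,0,-2,0]
    - [0,0,-3,0]
    - [0,0,-4,0]
    - [0,0,-5,0]
    - [0,0,-6,0]
    - [0,0,-7,0]
    - [0,0,-7,0]

```text
clock: 17.25
position: [0.5869, -0.2089, 0.1182]
tool_rot: [3.139, -0.0, 1.191]
force: [0.4, 0.4, -2.2]
grip_width: 0.0352
```

```bash
python3 - <<'E'
from h import *
plan((.4835,.2475,.116),1.355)
f=wrist("st_held"); find(f,"wrist","staple_carton_mid",.121)
E
```

```text
t 17.25 pos [ 0.5869 -0.2089  0.1182] rot [ 3.139 -0.     1.191] q7 0.19 shift cm [ 38.55 -26.53   0.16] turn -0.164
staple_carton_mid 0.62 [321. 316.] [ 0.5867 -0.2085  0.121 ]
```

Call:
apply_moves:
  steps:
    - [1,-0.7,0,0]
    - [3,-2.1,0,0]
    - [6,-4.1,0,-0.02]
    - [9,-6.2,0,-0.04]
    - [12,-8.3,0,-0.06]
    - [15,-10.3,0,-0.08]
    - [18,-12.4,0,-0.1]
    - [21,-14.5,0,-0.12]
    - [24,-16.5,0,-0.14]
    - [27,-18.6,0,-0.164]

```text
clock: 18.18
position: [0.5121, 0.1132, 0.1154]
tool_rot: [-3.141, 0.0, 1.356]
force: [1.2, 1.2, -1.9]
grip_width: 0.0351
```

Call:
apply_moves:
  steps:
    - [2.5,-1.3,0,0]
    - [5,-2.6,0,0]
    - [7.5,-3.9,0,0]
    - [9.6,-4.9,0,0]
    - [11,-5.8,0,0]
    - [12.6,-5.85,0,0]
    - [12.6,-5.85,1,0]
    - [12.6,-5.85,2,0]
    - [12.6,-5.85,3,0]
    - [12.6,-5.85,3,0]

```text
clock: 19.02
position: [0.4825, 0.2454, 0.0836]
tool_rot: [-3.14, 0.003, 1.354]
force: [-1.2, -0.3, -2.6]
grip_width: 0.0353
```

```bash
python3 - <<'E'
from h import *
plan((.4833,.2475,.022),1.355)
f=wrist("st_hover"); find(f,"wrist","foam_staples_cutout",.01); find(f,"wrist","staple_carton_mid",.092)
cv2.imwrite("pics/st_hover2.png",cv2.resize(f["color"][180:400,190:450,::-1],None,fx=2.6,fy=2.6))
E
```

```text
t 19.02 pos [0.4825 0.2454 0.0836] rot [-3.140e+00  3.000e-03  1.354e+00] q7 -0.42 shift cm [0.24 0.05 6.16] turn -0.001
foam_staples_cutout 0.56 [323. 254.] [0.4838 0.248  0.01  ]
staple_carton_mid 0.8 [321. 316.] [0.4831 0.2493 0.092 ]
```

View pics/st_hover2.png

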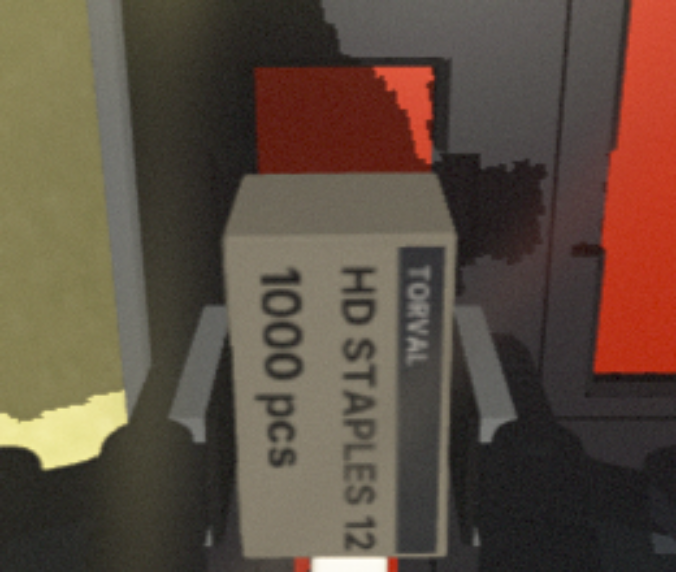

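The carton hangs lined up over its cutout. I lower it.

Call:
apply_moves:
  steps:
    - [0,0,0.8,0]
    - [0,0,1.6,0]
    - [0,0,2.4,0]
    - [0,0,3.2,0]
    - [0,0,4.0,0]
    - [0,0,4.6,0]
    - [0,0,5.1,0]
    - [0,0,5.4,0]
    - [0,0,5.6,0]
    - [0,0,5.6,0]

```text
clock: 20.0
position: [0.4832, 0.2467, 0.0296]
tool_rot: [-3.141, 0.0, 1.355]
force: [-0.5, 0.2, -2.3]
grip_width: 0.0356
```

Call:
apply_moves:
  steps:
    - [0,0,0.05,0]
    - [0,0,0.1,0]
    - [0,0,0.15,0]
    - [0,0,0.2,0]
    - [0,0,0.25,0]
    - [0,0,0.3,0]
    - [0,0,0.35,0]
    - [0,0,0.35,0]
    - [0,0,0.35,0]
    - [0,0,0.35,0]

```text
clock: 20.83
position: [0.4833, 0.2468, 0.0264]
tool_rot: [3.142, -0.0, 1.355]
force: [-0.9, -0.3, -2.1]
grip_width: 0.0354
```

Call:
apply_moves:
  steps:
    - [0,0,0.05,0]
    - [0,0,0.1,0]
    - [0,0,0.15,0]
    - [0,0,0.2,0]
    - [0,0,0.25,0]
    - [0,0,0.3,0]
    - [0,0,0.35,0]
    - [0,0,0.4,0]
    - [0,0,0.4,0]
    - [0,0,0.4,0]

```text
clock: 21.67
position: [0.4833, 0.2468, 0.0223]
tool_rot: [-3.142, 0.0, 1.355]
force: [-0.5, -0.6, -2.7]
grip_width: 0.0354
```

Call:
apply_moves:
  steps:
    - [0,0,0.03,0]
    - [0,0,0.06,0]
    - [0,0,0.1,0]
    - [0,0,0.13,0]
    - [0,0,0.16,0]
    - [0,0,0.2,0]
    - [0,0,0.2,0]
    - [0,0,0.2,0]
    - [0,0,0.2,0]
    - [0,0,0.2,0]

```text
clock: 22.5
position: [0.4833, 0.2468, 0.0212]
tool_rot: [-3.141, -0.001, 1.355]
force: [-4.8, -2.8, 20.3]
grip_width: 0.0355
```

Call:
apply_moves:
  steps:
    - [0,0,-0.1,0]
    - [0,0,-0.1,0]
    - [0,0,-0.1,0]
    - [0,0,-0.1,0]
    - [0,0,-0.1,0]
    - [0,0,-1,0]
    - [0,0,-3,0]
    - [0,0,-6,0]
    - [0,0,-10,0]
    - [0,0,-13,0]
  claw: 0.44

```text
clock: 23.33
position: [0.4834, 0.2464, 0.1532]
tool_rot: [3.141, -0.0, 1.354]
force: [-0.1, 0.5, 0.4]
grip_width: 0.0477
```

```bash
python3 - <<'E'
from h import *
plan((.593,-.145,.20),1.19)
f=wrist("st_set"); crop(f,(.4835,.2475,.02),"st_set2")
find(f,"wrist","staple_carton_mid",.025);find(f,"wrist","foam_staples_cutout",.01)
E
```

```text
t 23.33 pos [0.4834 0.2464 0.1532] rot [ 3.141 -0.     1.354] q7 -0.47 shift cm [-35.87  19.12  -4.68] turn 0.164
off 221 157
staple_carton_mid 0.78 [322. 236.] [0.4838 0.2461 0.025 ]
```

View pics/st_set2.png

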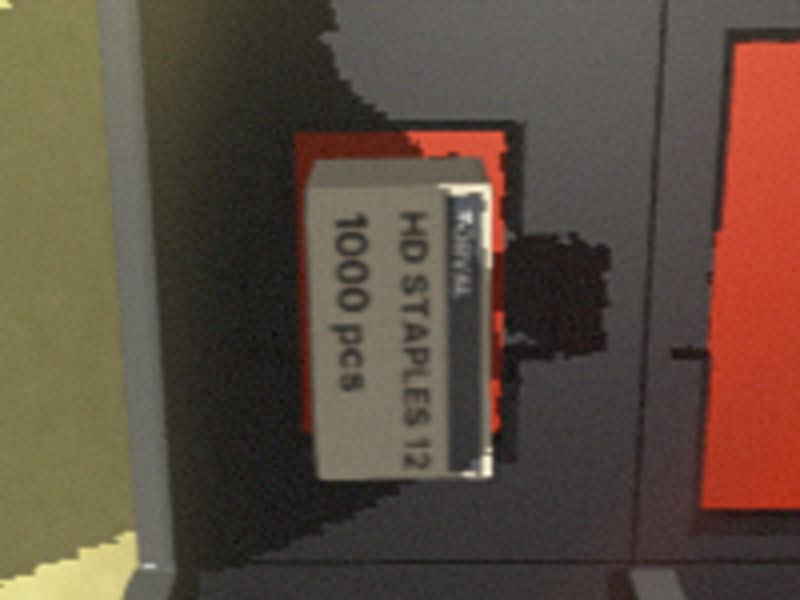

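The staple carton sits squarely in its cutout: top at about (310-490, 185-478) in the crop, with red visible evenly around its base. Next is the clip carton.

Call:
apply_moves:
  steps:
    - [-2,1.1,-2,0]
    - [-5,2.7,-4,0.02]
    - [-9,4.8,-4.7,0.04]
    - [-13,6.9,-4.7,0.06]
    - [-17,9.1,-4.7,0.08]
    - [-20.5,10.9,-4.7,0.1]
    - [-24,12.8,-4.7,0.12]
    - [-27.5,14.7,-4.7,0.14]
    - [-31,16.5,-4.7,0.15]
    - [-34,18.1,-4.7,0.164]
  claw: 0

```text
clock: 24.32
position: [0.5868, -0.1268, 0.1967]
tool_rot: [-3.141, 0.001, 1.189]
force: [1.0, 0.9, 0.5]
grip_width: 0.0851
```

Call:
apply_moves:
  steps:
    - [-1,0.5,0,0]
    - [-2,0.7,0,0]
    - [-2,0.7,0,0]
    - [-2,0.7,0,0]
    - [-2,0.7,0,0]
    - [-2,0.7,0,0]
    - [-2,0.7,0,0]
    - [-2,0.7,0,0]
    - [-2,0.7,0,0]
    - [-2,0.7,0,0]

```text
clock: 25.15
position: [0.5863, -0.145, 0.1974]
tool_rot: [3.142, -0.0, 1.191]
force: [0.2, -0.2, 0.4]
grip_width: 0.0858
```

```bash
python3 - <<'E'
from h import *
plan((.5886,-.2088,.1),1.178)
f=wrist("cl"); find(f,"wrist","clip_carton_mid",.026); find(f,"wrist","ink_tin_mid",.008); crop(f,(.5865,-.2086,.02),"cl2")
E
```

```text
t 25.15 pos [ 0.5863 -0.145   0.1974] rot [ 3.142 -0.     1.191] q7 0.09 shift cm [-5.84  2.58  9.74] turn 0.013
clip_carton_mid 0.85 [127. 272.] [ 0.384  -0.1206  0.026 ]
clip_carton_mid 0.7 [348. 278.] [ 0.5892 -0.2096  0.026 ]
clip_carton_mid 0.7 [219. 380.] [ 0.4084 -0.2742  0.026 ]
ink_tin_mid 0.66 [461. 265.] [ 0.7044 -0.2474  0.008 ]
off 244 200
```

View pics/cl2.png

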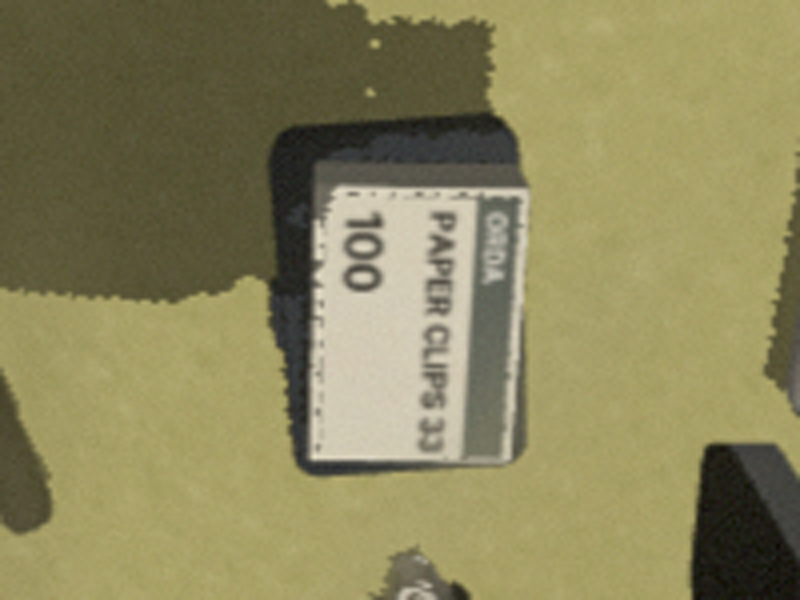

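The paper-clip carton is clear in the crop (4x, offset 244,200): cream, top corners (313,185), (528,188), (512,465), (308,460), lying on the dark blue tin. This is the one meant.

```bash
python3 - <<'E'
from h import *
f=np.load("f.npy",allow_pickle=True).item(); o=(244,200)
rect(f,[(313,185),(528,188),(512,465),(308,460)],.036,o,4)
rect(f,[(270,127),(515,112),(526,463),(298,476)],.016,o,4)
plan((.588,-.209,.0),1.177)
E
```

```text
ctr [ 0.5883 -0.2087] long yaw 1.181 sides [np.float64(74.4), np.float64(51.3), np.float64(75.1), np.float64(52.3)]
ctr [ 0.586  -0.2095] long yaw 1.263 sides [np.float64(99.9), np.float64(61.3), np.float64(99.8), np.float64(62.4)]
t 25.3 pos [ 0.5863 -0.1453  0.1974] rot [ 3.142 -0.     1.191] q7 0.09 shift cm [-5.86  2.52 19.74] turn 0.014
```

Call:
apply_moves:
  steps:
    - [-1.5,0.6,1,0]
    - [-3.5,1.5,3,0]
    - [-5.86,2.5,5,0.012]
    - [-5.86,2.5,8,0.012]
    - [-5.86,2.5,11,0.012]
    - [-5.86,2.5,14,0.012]
    - [-5.86,2.5,16,0.012]
    - [-5.86,2.5,17.5,0.012]
    - [-5.86,2.5,17.9,0.012]
    - [-5.86,2.5,17.9,0.012]

```text
clock: 26.13
position: [0.5874, -0.209, 0.0178]
tool_rot: [-3.141, 0.0, 1.179]
force: [-0.5, 0.7, 1.2]
grip_width: 0.0853
```

Call:
apply_moves:
  steps:
    - [0,0,0,0]
    - [0,0,0,0]
    - [0,0,0,0]
    - [0,0,0,0]
    - [0,0,0,0]
    - [0,0,0,0]
    - [0,0,0,0]
    - [0,0,0,0]
    - [0,0,0,0]
    - [0,0,0,0]
  claw: 1
  force: 25

```text
clock: 26.97
position: [0.5885, -0.2091, 0.0197]
tool_rot: [3.14, -0.0, 1.179]
force: [-1.4, 0.7, 7.3]
grip_width: 0.0518
```

Call:
apply_moves:
  steps:
    - [0,0,-0.2,0]
    - [0,0,-0.6,0]
    - [0,0,-1.2,0]
    - [0,0,-2,0]
    - [0,0,-3,0]
    - [0,0,-4,0]
    - [0,0,-5,0]
    - [0,0,-6,0]
    - [0,0,-7,0]
    - [0,0,-7,0]

```text
clock: 27.8
position: [0.5886, -0.2093, 0.0907]
tool_rot: [3.139, -0.0, 1.179]
force: [0.1, -0.0, 0.4]
grip_width: 0.0517
```

```bash
python3 - <<'E'
from h import *
plan((.5588,.1045,.09),1.355)
f=wrist("cl_held"); find(f,"wrist","clip_carton_mid",.096);find(f,"wrist","ink_tin_mid",.008); np.save("fink.npy",f,allow_pickle=True)
E
```

```text
t 27.8 pos [ 0.5886 -0.2093  0.0907] rot [ 3.139 -0.     1.179] q7 0.24 shift cm [ 27.86 -14.75   0.04] turn -0.176
clip_carton_mid 0.93 [322. 320.] [ 0.5883 -0.2098  0.096 ]
```

Call:
apply_moves:
  steps:
    - [1,-0.5,0,0]
    - [3.5,-1.9,0,-0.02]
    - [7,-3.7,0,-0.04]
    - [10.5,-5.6,0,-0.06]
    - [14,-7.4,0,-0.08]
    - [17.5,-9.3,0,-0.1]
    - [21,-11.1,0,-0.13]
    - [24.5,-13,0,-0.15]
    - [27,-14.3,0,-0.176]
    - [27.86,-14.75,0,-0.176]

```text
clock: 28.78
position: [0.5563, 0.1109, 0.0876]
tool_rot: [-3.14, -0.001, 1.362]
force: [0.0, 1.3, -0.8]
grip_width: 0.0516
```

Call:
apply_moves:
  steps:
    - [0,0,0,0]
    - [0,0,0,0]
    - [0,0,0.5,0]
    - [0,0,1,0]
    - [0,0,1.5,0]
    - [0,0,2,0]
    - [0,0,2,0]
    - [0,0,2,0]
    - [0,0,2,0]
    - [0,0,2,0]

```text
clock: 29.62
position: [0.558, 0.1048, 0.0685]
tool_rot: [3.141, -0.0, 1.355]
force: [0.8, 0.9, -0.3]
grip_width: 0.052
```

```bash
python3 - <<'E'
from h import *
plan((.5588,.1045,.0147),1.355)
f=wrist("cl_hover"); find(f,"wrist","foam_clips_cutout",.011); find(f,"wrist","clip_carton_mid",.0775)
cv2.imwrite("pics/cl_hover2.png",cv2.resize(f["color"][180:400,190:450,::-1],None,fx=2.6,fy=2.6))
E
```

```text
t 29.62 pos [0.558  0.1048 0.0685] rot [ 3.141 -0.     1.355] q7 -0.09 shift cm [-0.01  0.08  5.38] turn -0.0
foam_clips_cutout 0.65 [110.  45.] [0.4772 0.2508 0.011 ]
clip_carton_mid 0.81 [322. 318.] [0.5586 0.1076 0.0775]
clip_carton_mid 0.57 [619. 232.] [0.6866 0.1209 0.0775]
```

View pics/cl_hover2.png

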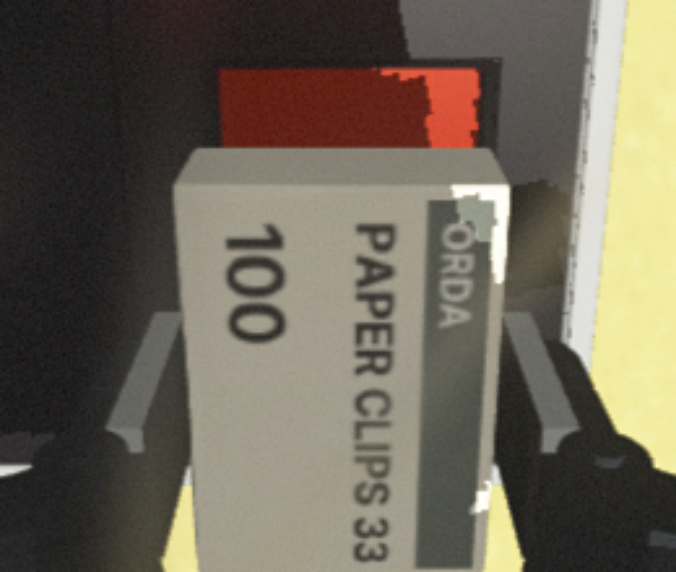

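Lined up, with the carton about 1 mm left of the cutout axis, so I shift 0.1 cm as I lower.

Call:
apply_moves:
  steps:
    - [0,0.1,0.7,0]
    - [0,0.1,1.4,0]
    - [0,0.1,2.1,0]
    - [0,0.1,2.8,0]
    - [0,0.1,3.5,0]
    - [0,0.1,4.1,0]
    - [0,0.1,4.5,0]
    - [0,0.1,4.8,0]
    - [0,0.1,4.9,0]
    - [0,0.1,4.9,0]

```text
clock: 30.6
position: [0.5589, 0.1046, 0.0192]
tool_rot: [-3.142, 0.0, 1.355]
force: [0.1, 0.7, -0.4]
grip_width: 0.0515
```

Call:
apply_moves:
  steps:
    - [0,0,0.05,0]
    - [0,0,0.1,0]
    - [0,0,0.15,0]
    - [0,0,0.2,0]
    - [0,0,0.25,0]
    - [0,0,0.3,0]
    - [0,0,0.35,0]
    - [0,0,0.35,0]
    - [0,0,0.35,0]
    - [0,0,0.35,0]

```text
clock: 31.43
position: [0.5589, 0.1046, 0.0159]
tool_rot: [3.142, 0.0, 1.355]
force: [1.1, -0.2, -0.3]
grip_width: 0.0518
```

Call:
apply_moves:
  steps:
    - [0,0,0.04,0]
    - [0,0,0.08,0]
    - [0,0,0.12,0]
    - [0,0,0.16,0]
    - [0,0,0.2,0]
    - [0,0,0.2,0]
    - [0,0,0.2,0]
    - [0,0,0.2,0]
    - [0,0,0.2,0]
    - [0,0,0.2,0]

```text
clock: 32.27
position: [0.5589, 0.1047, 0.0146]
tool_rot: [3.142, -0.0, 1.355]
force: [-5.4, -0.8, 18.7]
grip_width: 0.0519
```

Call:
apply_moves:
  steps:
    - [0,0,-0.1,0]
    - [0,0,-0.1,0]
    - [0,0,-0.1,0]
    - [0,0,-0.1,0]
    - [0,0,-0.1,0]
    - [0,0,-1,0]
    - [0,0,-3,0]
    - [0,0,-6,0]
    - [0,0,-10,0]
    - [0,0,-13,0]
  claw: 0.25

```text
clock: 33.1
position: [0.5589, 0.1042, 0.1467]
tool_rot: [3.141, -0.0, 1.354]
force: [1.1, 1.1, 1.1]
grip_width: 0.0643
```

```bash
python3 - <<'E'
from h import *
plan((.592,-.155,.18),1.263)
f=wrist("cl_set"); crop(f,(.5588,.1045,.02),"cl_set2")
find(f,"wrist","clip_carton_mid",.021);find(f,"wrist","foam_clips_cutout",.011)
E
```

```text
t 33.1 pos [0.5589 0.1042 0.1467] rot [ 3.141 -0.     1.354] q7 -0.14 shift cm [-24.6    8.81  -3.32] turn 0.091
off 221 160
clip_carton_mid 0.85 [202. 458.] [ 0.3807 -0.1099  0.021 ]
clip_carton_mid 0.84 [540. 207.] [0.7364 0.0901 0.021 ]
clip_carton_mid 0.65 [320. 237.] [0.5576 0.1035 0.021 ]
```

View pics/cl_set2.png

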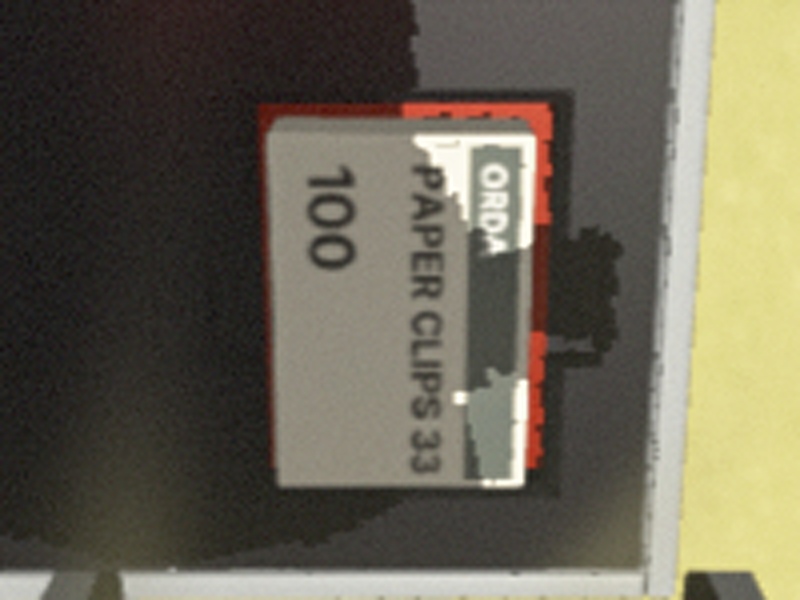

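The clip carton is seated flat in its cutout, top at about (268-537, 125-488) in the crop with red visible on all sides. Next is the tin.

Call:
apply_moves:
  steps:
    - [-1.5,0.5,-2,0]
    - [-4,1.4,-3.3,0.02]
    - [-7.5,2.7,-3.3,0.03]
    - [-11,3.9,-3.3,0.05]
    - [-14.5,5.2,-3.3,0.07]
    - [-18,6.4,-3.3,0.09]
    - [-21.5,7.7,-3.3,0.091]
    - [-24,8.6,-3.3,0.091]
    - [-24.6,8.8,-3.3,0.091]
    - [-24.6,8.8,-3.3,0.091]
  claw: 0

```text
clock: 34.08
position: [0.5913, -0.157, 0.1762]
tool_rot: [-3.141, 0.001, 1.26]
force: [-0.1, 1.0, -0.1]
grip_width: 0.0857
```

Call:
apply_moves:
  steps:
    - [0,0,0,0]
    - [0,0,0,0]
    - [0,0,0,0]
    - [0,0,0,0]
    - [0,0,0,0]
    - [0,0,0,0]
    - [0,0,0,0]
    - [0,0,0,0]
    - [0,0,0,0]
    - [0,0,0,0]

```text
clock: 34.92
position: [0.592, -0.1545, 0.1768]
tool_rot: [-3.142, 0.0, 1.264]
force: [0.5, -0.0, 0.1]
grip_width: 0.0852
```

```bash
python3 - <<'E'
from h import *
plan((.586,-.2096,.0),1.262)
f=wrist("ink"); find(f,"wrist","ink_tin_mid",.008); crop(f,(.586,-.2096,.01),"ink2")
E
```

```text
t 34.92 pos [ 0.592  -0.1545  0.1768] rot [-3.142  0.     1.264] q7 0.2 shift cm [-5.43  1.09 17.68] turn 0.002
ink_tin_mid 0.77 [334. 279.] [ 0.5857 -0.2141  0.008 ]
off 232 200
```

View pics/ink2.png

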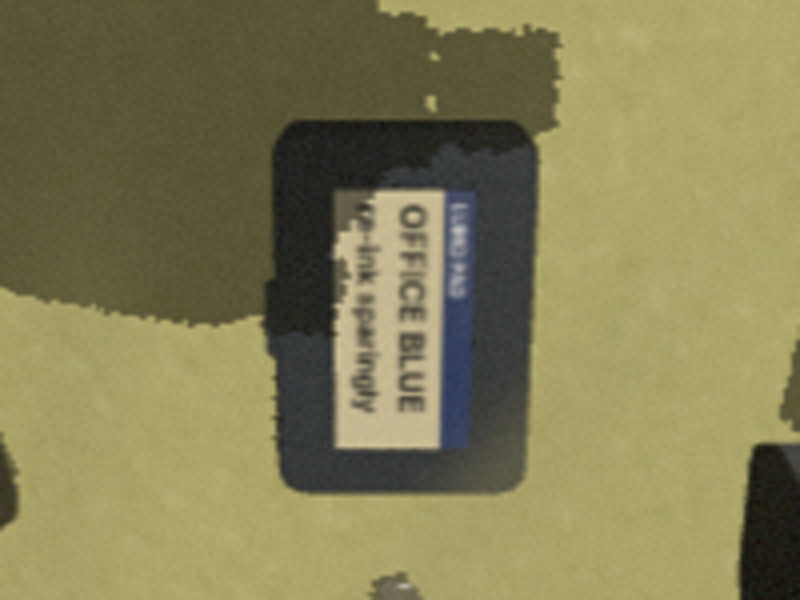

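```bash
python3 - <<'E'
from h import *
f=np.load("f.npy",allow_pickle=True).item(); o=(232,200)
rect(f,[(335,188),(477,190),(469,450),(335,450)],.016,o,4)
rect(f,[(273,120),(540,120),(526,493),(281,493)],.016,o,4)
rect(f,[(273,120),(540,120),(526,493),(281,493)],.008,o,4)
E
```

```text
ctr [ 0.5852 -0.2118] long yaw 1.26 sides [np.float64(70.6), np.float64(33.8), np.float64(70.1), np.float64(34.2)]
ctr [ 0.586  -0.2097] long yaw 1.266 sides [np.float64(100.0), np.float64(62.5), np.float64(100.0), np.float64(63.2)]
ctr [ 0.5852 -0.2133] long yaw 1.266 sides [np.float64(102.6), np.float64(64.2), np.float64(102.6), np.float64(64.9)]
```

Call:
apply_moves:
  steps:
    - [-1.5,0.3,1,0]
    - [-3.5,0.7,3,0]
    - [-5.62,1.12,5,0]
    - [-5.62,1.12,8,0]
    - [-5.62,1.12,11,0]
    - [-5.62,1.12,13.5,0]
    - [-5.62,1.12,15.5,0]
    - [-5.62,1.12,17,0]
    - [-5.62,1.12,17.6,0]
    - [-5.62,1.12,17.6,0]

```text
clock: 35.85
position: [0.5853, -0.2114, -0.0001]
tool_rot: [-3.14, 0.0, 1.264]
force: [-0.2, -0.4, -0.3]
grip_width: 0.0852
```

Call:
apply_moves:
  steps:
    - [0,0,0,0]
    - [0,0,0,0]
    - [0,0,0,0]
    - [0,0,0,0]
    - [0,0,0,0]
    - [0,0,0,0]
    - [0,0,0,0]
    - [0,0,0,0]
    - [0,0,0,0]
    - [0,0,0,0]
  claw: 1
  force: 40

```text
clock: 36.68
position: [0.5865, -0.2117, 0.0025]
tool_rot: [3.14, -0.0, 1.264]
force: [-1.3, 0.3, 6.4]
grip_width: 0.0623
```

Call:
apply_moves:
  steps:
    - [0,0,-0.2,0]
    - [0,0,-0.6,0]
    - [0,0,-1.2,0]
    - [0,0,-2,0]
    - [0,0,-3,0]
    - [0,0,-4,0]
    - [0,0,-5,0]
    - [0,0,-6,0]
    - [0,0,-8,0]
    - [0,0,-9,0]

```text
clock: 37.52
position: [0.5862, -0.2118, 0.0932]
tool_rot: [3.14, 0.0, 1.264]
force: [-0.1, 0.2, 0.5]
grip_width: 0.0627
```

```bash
python3 - <<'E'
from h import *
plan((.585,.2258,.09),1.355)
f=wrist("ink_held"); find(f,"wrist","ink_tin_mid",.1)
E
```

```text
t 37.52 pos [ 0.5862 -0.2118  0.0932] rot [3.14  0.    1.264] q7 0.34 shift cm [ 41.68 -13.35   0.3 ] turn -0.091
ink_tin_mid 0.64 [322. 321.] [ 0.5862 -0.2116  0.1   ]
```

Call:
apply_moves:
  steps:
    - [1,-0.3,0,0]
    - [3.5,-1.1,0,-0.01]
    - [7,-2.2,0,-0.02]
    - [10.5,-3.3,0,-0.03]
    - [14,-4.5,0,-0.04]
    - [17.5,-5.6,0,-0.05]
    - [21,-6.7,0,-0.06]
    - [24.5,-7.8,0,-0.07]
    - [28,-9,0,-0.08]
    - [31,-9.9,0,-0.091]

```text
clock: 38.45
position: [0.5837, 0.1176, 0.0898]
tool_rot: [-3.14, 0.0, 1.357]
force: [0.6, -0.5, -0.7]
grip_width: 0.0623
```

Call:
apply_moves:
  steps:
    - [3,-0.7,0,0]
    - [6,-1.4,0,0]
    - [8.5,-2,0,0]
    - [10.3,-2.45,0,0]
    - [10.95,-2.5,0,0]
    - [10.95,-2.5,0.5,0]
    - [10.95,-2.5,1.5,0]
    - [10.95,-2.5,2.5,0]
    - [10.95,-2.5,2.5,0]
    - [10.95,-2.5,2.5,0]

```text
clock: 39.28
position: [0.5838, 0.2248, 0.0649]
tool_rot: [-3.14, 0.001, 1.353]
force: [-0.3, 0.2, -0.5]
grip_width: 0.0628
```

```bash
python3 - <<'E'
from h import *
plan((.585,.2258,.0155),1.355)
f=wrist("ink_hover"); find(f,"wrist","foam_ink_cutout",.013); find(f,"wrist","ink_tin_mid",.072)
hsv=cv2.cvtColor(f["color"],cv2.COLOR_RGB2HSV)
m=(((hsv[...,0]<10)|(hsv[...,0]>172))&(hsv[...,1]>130)&(hsv[...,2]>60)).astype(np.uint8)
m=cv2.morphologyEx(m,cv2.MORPH_OPEN,np.ones((3,3)))
c=max(cv2.findContours(m,0,2)[0],key=cv2.contourArea)
x,y,ww,hh=cv2.boundingRect(c); print(x,y,ww,hh)
# far (top) edge of the red floor
a,b=w(f,(x,y),.013),w(f,(x+ww-1,y),.013); mid=(a+b)/2
print(a,b,"len",np.linalg.norm(a-b),"centre est",mid-.053*np.array([np.cos(1.355),np.sin(1.355),0]))
E
```

```text
t 39.28 pos [0.5838 0.2248 0.0649] rot [-3.140e+00  1.000e-03  1.353e+00] q7 -0.25 shift cm [0.13 0.1  4.94] turn -0.002
ink_tin_mid 0.82 [324. 320.] [0.5848 0.2254 0.072 ]
262 183 127 35
[0.5621641  0.28545965 0.013     ] [0.63252461 0.26984124 0.013     ] len 0.0720731372740648 centre est [0.58599571 0.22587972 0.013     ]
```

Call:
apply_moves:
  steps:
    - [0.1,0.1,0.7,0]
    - [0.1,0.1,1.4,0]
    - [0.1,0.1,2.1,0]
    - [0.1,0.1,2.8,0]
    - [0.1,0.1,3.4,0]
    - [0.1,0.1,3.9,0]
    - [0.1,0.1,4.2,0]
    - [0.1,0.1,4.4,0]
    - [0.1,0.1,4.5,0]
    - [0.1,0.1,4.5,0]

```text
clock: 40.27
position: [0.5853, 0.227, 0.0208]
tool_rot: [3.142, 0.0, 1.355]
force: [0.6, 0.1, -0.9]
grip_width: 0.0625
```

Call:
apply_moves:
  steps:
    - [0,0,0.05,0]
    - [0,0,0.1,0]
    - [0,0,0.15,0]
    - [0,0,0.2,0]
    - [0,0,0.25,0]
    - [0,0,0.3,0]
    - [0,0,0.3,0]
    - [0,0,0.3,0]
    - [0,0,0.3,0]
    - [0,0,0.3,0]

```text
clock: 41.1
position: [0.5853, 0.227, 0.0178]
tool_rot: [3.142, 0.0, 1.355]
force: [0.4, 0.1, -0.0]
grip_width: 0.0625
```

Call:
apply_moves:
  steps:
    - [-0.05,0,0.05,0]
    - [-0.1,0,0.1,0]
    - [-0.1,0,0.15,0]
    - [-0.1,0,0.2,0]
    - [-0.1,0,0.25,0]
    - [-0.1,0,0.3,0]
    - [-0.1,0,0.3,0]
    - [-0.1,0,0.3,0]
    - [-0.1,0,0.3,0]
    - [-0.1,0,0.3,0]

```text
clock: 41.93
position: [0.5852, 0.226, 0.0155]
tool_rot: [-3.142, -0.0, 1.355]
force: [-5.6, -1.4, 12.7]
grip_width: 0.0627
```

Call:
apply_moves:
  steps:
    - [0,0,-0.05,0]
    - [0,0,-0.05,0]
    - [0,0,-0.05,0]
    - [0,0,-0.05,0]
    - [0,0,-0.1,0]
    - [0,0,-1,0]
    - [0,0,-3,0]
    - [0,0,-6,0]
    - [0,0,-10,0]
    - [0,0,-14,0]
  claw: 0.1

```text
clock: 42.77
position: [0.5846, 0.2255, 0.1566]
tool_rot: [-3.141, 0.001, 1.354]
force: [-0.0, 0.5, 0.3]
grip_width: 0.0769
```

Call:
apply_moves:
  steps:
    - [3,-1,-3,0]
    - [6,-2,-6,0]
    - [8,-2,-9,0]
    - [8,-2,-12,0]
    - [8,-2,-12,0]
    - [8,-2,-12,0]
    - [8,-2,-12,0]
    - [8,-2,-12,0]
    - [8,-2,-12,0]
    - [8,-2,-12,0]

```text
clock: 43.6
position: [0.5826, 0.3081, 0.2742]
tool_rot: [-3.141, 0.001, 1.354]
force: [0.3, -0.0, 0.2]
grip_width: 0.0767
```

```bash
python3 - <<'E'
from h import *
plan((.585,.2258,.0155),1.355)
f=wrist("end"); crop(f,(.521,.176,.02),"end2",hw=(125,110),sc=2.7)
for n,z in [("white_eraser_mid",.021),("staple_carton_mid",.025),("clip_carton_mid",.021),("ink_tin_mid",.021)]: find(f,"wrist",n,z)
t=cams.grab_frame("top"); t["T"]=np.eye(4); t["T"][:3,:3]=R.from_euler('xyz',t["orientation"]).as_matrix(); t["T"][:3,3]=t["eye"]
find(t,"top","glue_mid",.014); find(t,"top","marker_mid",.008)
E
```

```text
t 43.6 pos [0.5826 0.3081 0.2742] rot [-3.141e+00  1.000e-03  1.354e+00] q7 -0.49 shift cm [-7.96  2.03 25.87] turn -0.001
off 173 199
white_eraser_mid 0.59 [262. 352.] [0.457  0.1234 0.021 ]
staple_carton_mid 0.81 [256. 269.] [0.4837 0.246  0.025 ]
staple_carton_mid 0.44 [261. 352.] [0.457  0.1261 0.025 ]
clip_carton_mid 0.85 [340. 346.] [0.5639 0.1085 0.021 ]
clip_carton_mid 0.84 [468. 330.] [0.7384 0.097  0.021 ]
ink_tin_mid 0.58 [338. 268.] [0.5848 0.2233 0.021 ]
glue_mid 0.67 [348. 189.] [ 0.7032 -0.2437  0.014 ]
marker_mid 0.61 [321. 276.] [ 0.4728 -0.1703  0.008 ]
```

View pics/end2.png

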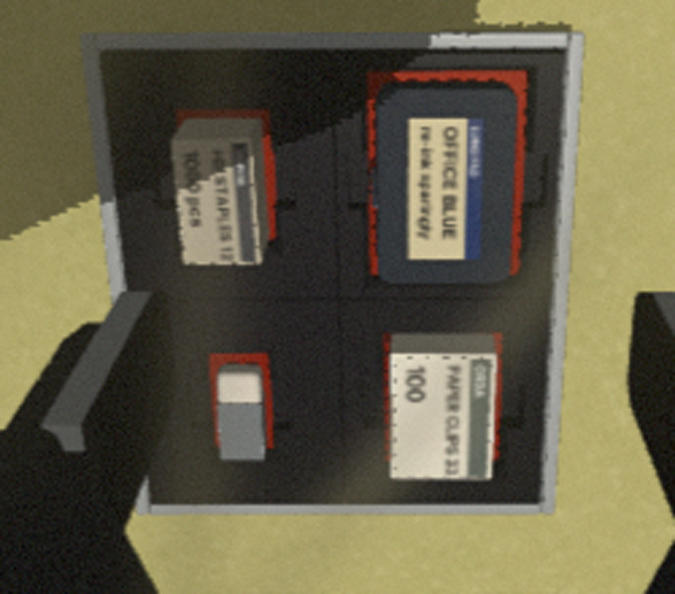

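All four lie in their own cutouts in the crop. The clip-carton detection is 5 mm off, so I check it from its top corners (390,353), (497,353), (492,480), (390,478).

```bash
python3 - <<'E'
from h import *
f=np.load("f.npy",allow_pickle=True).item(); o=(173,199)
rect(f,[(390,353),(497,353),(492,480),(391,478)],.031,o,2.7)
rect(f,[(375,85),(523,85),(517,282),(378,280)],.029,o,2.7)
rect(f,[(218,366),(265,366),(266,460),(219,460)],.027,o,2.7)
rect(f,[(172,137),(268,140),(264,264),(180,266)],.041,o,2.7)
g=cv2.imread("pics/end2.png")[310:500,360:530]; h=cv2.cvtColor(g,cv2.COLOR_BGR2HSV)
m=((h[...,0]<10)|(h[...,0]>172))&(h[...,1]>130)&(h[...,2]>50)
y,x=np.nonzero(m); print("red x",x.min()+360,x.max()+360,"y",y.min()+310,y.max()+310)
a=[w(f,(np.array(p)+.5)/2.7-.5+np.array(o),.011) for p in [(x.min()+360,y.min()+310),(x.max()+360,y.min()+310)]]
print(a,sum(a)/2-.0415*np.array([.214,.977,0]))
E
```

```text
ctr [0.5584 0.1055] long yaw 1.355 sides [np.float64(74.5), np.float64(52.4), np.float64(75.7), np.float64(52.2)]
ctr [0.5862 0.2272] long yaw 1.363 sides [np.float64(97.0), np.float64(65.7), np.float64(98.0), np.float64(66.5)]
ctr [0.459  0.1267] long yaw 1.306 sides [np.float64(56.6), np.float64(23.4), np.float64(56.5), np.float64(24.4)]
ctr [0.4853 0.2463] long yaw 1.304 sides [np.float64(63.1), np.float64(42.1), np.float64(60.8), np.float64(38.8)]
red x 382 502 y 333 460
[array([0.53637713, 0.14774037, 0.011     ]), array([0.59628582, 0.13455728, 0.011     ])] [0.55745048 0.10060332 0.011     ]
```

```bash
python3 -c "
from workcell import workorder; print(workorder.job_done())"
```

```text
the job is handed in; nothing more can be done
None
```

I took the stack apart from the top down and lowered the eraser, staple carton, paper-clip carton and ink-pad tin into their own cutouts. Nothing was dropped, and I handed the job in at about 44 s, with no verdict reported.

**Seating:** each thing touched down at the seated height I had worked out, with a contact force of about 13–20 N. The last picture shows all four level in their own cutouts. Their measured centres are within about 2–3 mm of the cutout centres, and their angles are within about 0.05 rad.

**Bystanders:** the marker reads about 7 mm and the glue stick about 2 mm from where the first picture put them. That is within the network's scatter, and nothing touched them.

**Disagreements:**
- The network's last reading of the clip carton was about 5–7 mm off the cutout centre. My own corner measurement put the carton about 1 mm off the cutout centre from the tray look.
- A rough last fit of the clips cutout from its visible red edge put its centre about 4 mm farther along y than the tray look did. That still leaves the carton within 5 mm of the centre.

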